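# Make up the desk kit and the mail kit

### The job

Make up two kits for a new starter. Desk kit, in the three-compartment tray: the big stapler in the full-length compartment, the mouse in the larger of the other two, the carton of staples in the smaller; mail kit, in the two-compartment tray: the wide roll of packing tape in the larger compartment and the rubber stamp in the smaller. Everything sits flat on its compartment's floor, right way up, set down and not dropped; leave the mini stapler and the small tape roll where they are.

Things in the scene. Friction and masses are not known exactly. Their poses are not given: they have to be found in the camera images.
- stapler: Big (desk) stapler, black plastic and steel, loose, standing on its base: 100 long (along its x) x 32 wide (y) x 48 high; the top arm, z 26 to 48, is a solid 32 wide and is the part to grip; below it the steel magazine is narrower (21 wide). About 0.18 kg. Origin: centre of the underside; z up.
- mini_stapler: Mini stapler, the same kind but only 60 long (x) x 26 wide (y) x 38 high, loose; not part of either kit. Origin: centre of the underside; z up.
- mouse: Wireless computer mouse, black, loose, wheel uppermost: 98 long (x) x 58 wide (y) x 36 high; its sides are 58 apart up to z 26 (edges rounded by about 9), above that it narrows to 46. Grip across the 58. About 0.09 kg. Origin: centre of the underside; z up.
- stamp: Rubber stamp, loose, standing on its face: rectangular wooden foot 50 (x) x 32 (y) x 16 high with a round dark wooden handle on top, 24 in diameter from z 46 to z 70 (waist 16 in diameter at z 30), 75 high in all. About 0.06 kg. Origin: centre of the underside; z up.
- staples: Small carton of staples, brown cardboard with a pale label on top, closed and rigid, loose: 60 (x) x 36 (y) x 30 high. About 0.06 kg. Origin: centre of the underside; z up.
- wide_roll: Wide roll of brown packing tape lying flat, loose: outer diameter 66, hole 38, 48 high. About 0.12 kg. Origin: centre of the underside; z up.
- small_roll: Small narrow roll of clear tape lying flat, loose: outer diameter 46, hole 26, 18 high; not part of either kit. Origin: centre of the underside; z up.
- desk_tray: Larger plastic tray (white floor, grey walls), fixed, three compartments: 193 (x) x 164 (y), floor 4 thick, walls and dividers 4 thick, tops at z 16. Compartment insides in its frame (mm): full-length one x -92.5 to -36.5, y -78 to 78; larger of the others x -32.5 to 92.5, y -78 to 8; smaller x -32.5 to 92.5, y 12 to 78. Origin: centre of the underside; z up.
- mail_tray: Smaller plastic tray (white floor, grey walls), fixed, two compartments: 102 (x) x 168 (y), floor 4 thick, walls and divider 4 thick with their tops at z 16. Insides of the compartments in its frame (mm): larger, x -47 to 47, y -80 to 14; smaller, x -47 to 47, y 18 to 80. Origin: centre of the underside; z up.
Things that resemble listed ones, but are neither listed nor needed, are in the scene too. Leave any purple look-alike of the stapler alone.

How it is judged:
By the outcome, as a careful person would: the job done as asked, in the order asked, and still so for the second after the job is handed in, with the robot touching nothing.
It also fails if it takes over 136 s, if anything falls off the work surface, if the arm or the gripper's body presses on something with over 40 N, if the wrist force passes 120 N, or if a joint passes its speed limit or range.

### The arm

A 6-joint arm with a two-finger parallel gripper is mounted at the origin on the work surface. World frame = base frame: x ahead of the robot, y to its left, z up, the work surface at z = 0. Lengths are in m, angles in rad, forces in N, time in s.
With the tool pointing down it reaches from about 0.425 to 0.95 m from the base axis. Payload 3.5 kg.
Tool frame: the origin (TCP) lies at the very end of the fingers, on their centre line; the grasp point (between the pads) lies 19 mm behind it; y points along the fingers, z is the direction in which the jaws open and shut, and the axes are right-handed (so a half turn about y gives the same grasp; the last joint's range is limited). The gripper opens to 85 mm and grips with 20 to 120 N. Pads are 22 mm wide; open, the fingers measure 114 mm over their backs; the gripper's body (76 mm by 85 mm) begins 54 mm behind the grasp point. The pads swing forward as they close: fully open they stand 13 mm farther back than shut.
Start: joints at [1.118, 0.286, 1.577, -0, 1.279, -0.15], TCP at [0.201, 0.644, 0.231] pointing down, gripper open.
Joint ranges: [-2.77, 2.77], [-0.9, 2.22], [0.21, 2.48], [-1.53, 4.67], [0.24, 2.81], [-2.84, 2.84]. Speed limits (rad/s): [2.79, 2.79, 3.14, 3.14, 3.14, 3.14].

### API

Orientations are given as a unit quaternion [x, y, z, w].
In Python, from plant import ctrl gives the robot as it stands. The module is installed in compiled form; this text tells all that it offers.
- The arm moves only by the tool jog_arm, never from a script. Its argument "deltas" is a list of rows, each a list of 3 entries, a list of its own where there are three numbers: the turn, a rotation vector about the tool's x, y, z in rad, then the shift along the tool's x, y, z in m, then the opening, from 0 (shut) to 1 (fully open). In form: [[[wx, wy, wz], [dx, dy, dz], gripper], ...]. A call has 1 to 10 rows; each row is the pose to reach, as a shift and turn from the pose measured when the call began, along the tool's axes at that moment; what a row does not reach only later rows make up. A row lasts 1/12 s, in which the tool goes at most 41.7 mm and 7.16 degrees, less where a joint would pass 70% of its speed; a pose out of reach is approached as far as the arm can. A call with a gripper value outside its range is refused whole. The fingers move at their own pace and stop on an object; "force" is the grip in N (left out, the last holds). Time passes only in rows, so rows that repeat a pose let the fingers close. It gives the time, the measured TCP pose, the force and the opening at its end, in the units of the state.
- ctrl.get_state(): the state, without advancing time (a new reading comes with each control period).
- ctrl.read_camera(name): name is "scene" or "top" or "wrist"; returns a dict with "pixels" (384x512x3 uint8, blue, green, red), "range_z" (384x512 float32, m along the optical axis (not along the pixel's ray), 0 where there is no reading), "fx", "fy", "cx", "cy" (pixels), "T" (4x4, takes a point from camera to world coordinates); the wrist camera has in their place "mount" (4x4, takes a point from camera to tool coordinates, whose origin is the TCP and whose axes are the tool frame's). Camera axes: x right, y up, looking along -z (the intrinsics and any distortion apply to the point x, -y, -z); pixel columns grow to the right and rows downward; lengths in m; the calibration is good to about 2 mm. A picture is of the moment at which its call begins: read the wrist's pose just before it.
- ctrl.sign_off(): hands the job in, once; it reports no verdict.
The state is a dict: "time": time; "qpos": joint angles; "dq": joint speeds; "joint_efforts": joint torques, N m; "eef_pos": TCP position; "tcp_rot": TCP orientation; "contact_force": force on the tool from outside, world axes, zero at the start; "wrist_torque": the same for the moment, N m; "opening": opening from 0.0 (shut) to 1.0 (fully open).
Only numpy, scipy, OpenCV 4.12 (cv2) and the standard library are available. Lean on these libraries where they do the work, as an engineer would, in place of code of your own. Each camera call takes 0.05 s, during which the arm holds its last target.

## Working session

There is one attempt and no reset: what is moved stays moved. The work goes in short steps, Python scripts to look and compute and a tool call to move; the robot and the scene stay as the last step left them, time stands still between calls to the robot, and variables do not carry over. Pictures are saved under pics/ and viewed, and the job is handed in when it is done.

Besides the shell and the picture viewer there is one more tool, called in YAML: its name, and indented under it one key for each argument. jog_arm: Moves the arm, as the interface text tells. Its arguments: {"type":"object","properties":{"deltas":{"type":"array","items":{"type":"array"}},"force":{"type":"number"}},"required":["deltas"]}

```bash
mkdir -p pics; python3 - <<'E'
from plant import ctrl
import cv2,numpy as np
s=ctrl.get_state(); print({k:np.round(v,3).tolist() for k,v in s.items()})
for n in ["top","scene"]:
    c=ctrl.read_camera(n); cv2.imwrite(f"pics/{n}0.png",c["pixels"]); np.savez(f"{n}0.npz",**c)
    print(n,c["fx"],c["fy"],c["cx"],c["cy"],np.round(c["T"],4).tolist(),c.keys())
E
```

```text
{'time': 0.0, 'qpos': [1.118, 0.287, 1.578, -0.0, 1.279, -0.15], 'dq': [-0.001, -0.0, -0.0, -0.001, -0.002, 0.001], 'joint_efforts': [-0.001, -40.598, -29.262, -0.0, 0.006, -0.0], 'eef_pos': [0.201, 0.644, 0.23], 'tcp_rot': [0.7, -0.107, 0.106, -0.698], 'contact_force': [0.032, -0.225, 0.727], 'wrist_torque': [-0.009, 0.015, -0.044], 'opening': 1.001}
top 413.9870967494989 413.9870967494989 261.1019739458534 193.9831747071496 [[-0.0123, 0.9933, -0.1151, 0.3867], [-0.9995, -0.0154, -0.0262, -0.0055], [-0.0278, 0.1147, 0.993, 0.9211], [0.0, 0.0, 0.0, 1.0]] dict_keys(['pixels', 'range_z', 'fx', 'fy', 'cx', 'cy', 'T'])
scene 410.59113043096136 410.59113043096136 252.81390091758445 191.99400329896037 [[0.4973, -0.6299, 0.5967, 1.1263], [0.8676, 0.3543, -0.3491, -0.368], [0.0085, 0.6912, 0.7226, 0.8137], [0.0, 0.0, 0.0, 1.0]] dict_keys(['pixels', 'range_z', 'fx', 'fy', 'cx', 'cy', 'T'])
```

View pics/top0.png

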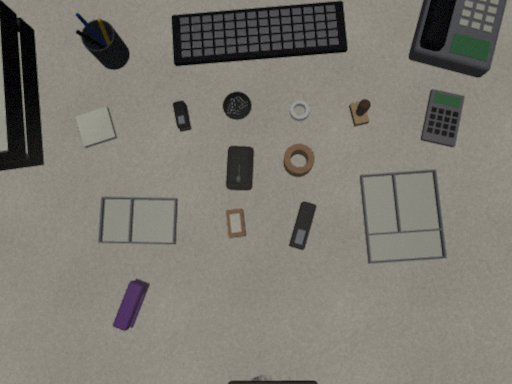

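View pics/scene0.png

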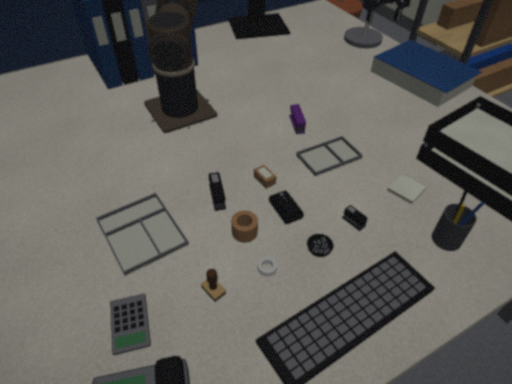

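```bash
cat > h.py <<'E'
import numpy as np,cv2
from scipy.spatial.transform import Rotation as R
def load(n): return dict(np.load(n))
def ray(c,u,v,T=None):
    T=c["T"] if T is None else T
    d=np.stack([(np.asarray(u,float)-c["cx"])/c["fx"],-(np.asarray(v,float)-c["cy"])/c["fy"],-np.ones_like(np.asarray(u,float))],-1)
    return T[:3,3],d@T[:3,:3].T
def plane(c,u,v,z,T=None):
    o,d=ray(c,u,v,T); return o+d*((z-o[2])/d[...,2])[...,None]
def cloud(c,T=None):
    h,w=c["range_z"].shape; u,v=np.meshgrid(np.arange(w),np.arange(h))
    o,d=ray(c,u,v,T); P=o+d*c["range_z"][...,None]; P[c["range_z"]==0]=np.nan; return P
E
python3 - <<'E'
from h import *
c=load("top0.npz");P=cloud(c)
z=P[...,2]; print(np.nanpercentile(z,[1,10,50,90,99]))
hm=np.clip((z*1000)*3+20,0,255); hm[np.isnan(hm)]=0
cv2.imwrite("pics/hm0.png",cv2.resize(hm.astype(np.uint8),(800,600),interpolation=0))
for n,(u0,v0,u1,v1) in dict(a=(80,80,336,272),b=(210,80,466,272)).items():
    cr=cv2.resize(c["pixels"][v0:v1,u0:u1],(800,600),interpolation=cv2.INTER_CUBIC); cr=np.clip(cr.astype(float)*1.6,0,255)
    cv2.imwrite(f"pics/top0{n}.png",cr)
E
```

```text
[-0.00247298 -0.00071024  0.00169456  0.02070509  0.09638774][ WARN:0@0.702] global loadsave.cpp:1063 imwrite_ Unsupported depth image for selected encoder is fallbacked to CV_8U.
```

View pics/top0a.png

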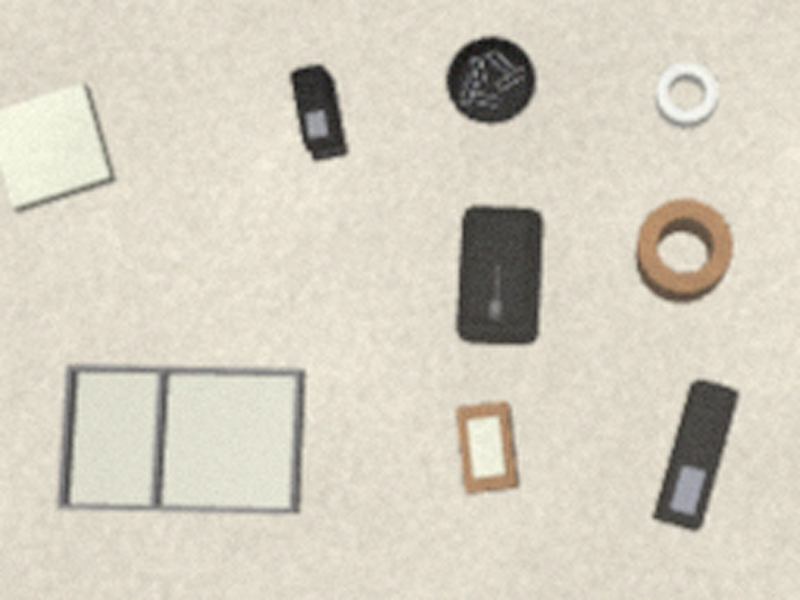

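View pics/top0b.png

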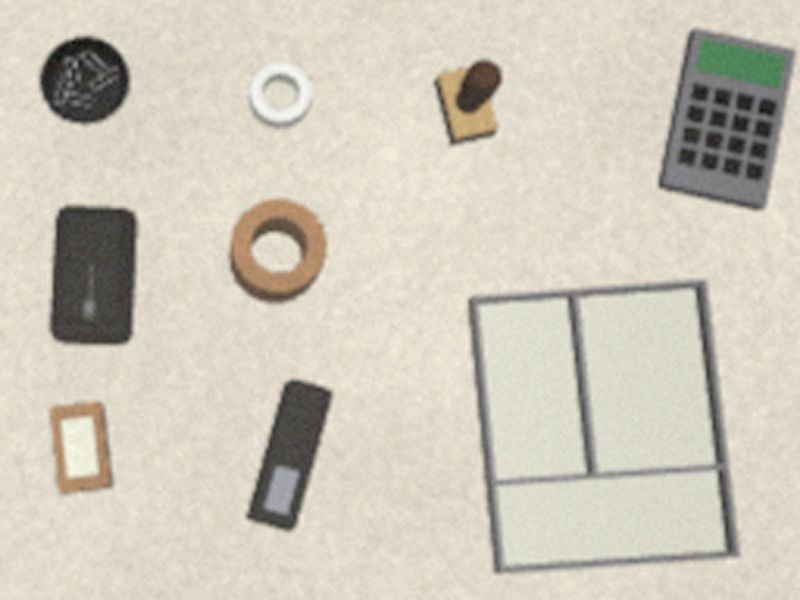

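View pics/hm0.png

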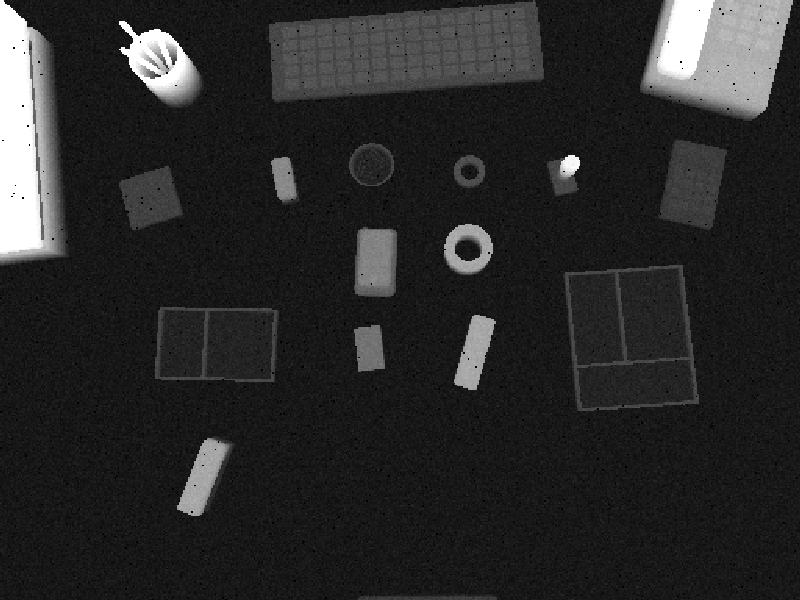

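The top view shows two black staplers. One is at (303,225), about 100 mm long, and is the big one. The other is at (182,116), short, and is the mini. The look-alike at (130,305) is purple. The brown roll at (299,160) is the wide one, and the white ring at (300,110) is the small one. The mouse is at (240,168), staples at (236,223), stamp at (360,112), mail tray at (138,220) and desk tray at (402,216). Next I'll measure them from the depth.

```bash
cat >> h.py <<'E'
def rect(P,box,zlo,zhi):
    u0,v0,u1,v1=box; Q=P[v0:v1,u0:u1].reshape(-1,3); Q=Q[(Q[:,2]>zlo)&(Q[:,2]<zhi)]
    r=cv2.minAreaRect((Q[:,:2]*1000).astype(np.float32)); (cx,cy),(w,h),a=r
    if w<h: w,h,a=h,w,a+90
    a=(a+90)%180-90
    return np.round([cx,cy,w,h,a,np.median(Q[:,2])*1000,len(Q)],1)
E
python3 - <<'E'
from h import *
c=load("top0.npz");P=cloud(c)
B=dict(stapler=((280,195,325,255),.038,.06),mini=((170,95,195,135),.028,.06),purple=((105,270,155,335),.035,.06),mouse=((220,140,260,195),.015,.045),mousetop=((220,140,260,195),.031,.045),
staples=((220,200,252,245),.02,.04),wide=((280,138,320,182),.040,.06),small=((286,97,314,123),.012,.03),stampH=((340,92,378,130),.06,.09),stampF=((340,92,378,130),.011,.02),
desk=((350,160,455,270),.0105,.025),mail=((90,185,185,255),.0105,.025))
for k,(b,l,h) in B.items(): print(k,rect(P,b,l,h))
E
```

```text
stapler [422.3 -70.1  99.9  32.2 -17.   48.8 717. ]
mini [672.2 194.4  59.7  26.4  10.5  38.2 321. ]
purple [260.2 297.7 100.   33.  -21.5  48.5 794. ]
mouse [ 552.6   64.9   98.7   58.2   -3.2   35.3 1122. ]
mousetop [555.2  64.6  81.8  45.6  -3.5  36.6 738. ]
staples [429.7  73.8  60.   36.1   6.2  31.3 475. ]
wide [564.3 -64.6  64.4  63.8 -46.7  48.8 518. ]
small [683.3 -70.2  45.8  42.7  -1.1  19.1 237. ]
stampH [ 672.5 -203.2   21.9   20.9   85.    74.8  114. ]
stampF [ 673.6 -204.2   50.3   33.2   12.2   16.8  210. ]
desk [ 440.8 -289.   193.1  165.8    3.3   16.8 1113. ]
mail [439.5 291.8 169.4 102.1  88.1  16.6 651. ]
```

The measured sizes match the given ones to about 1 mm. Next I'll check the tool's yaw and look at the wrist view.

```bash
cat >> h.py <<'E'
def go(p,jaw,s=None,keep=False):
    """print shift/turn (tool axes) to TCP p (mm) with jaw yaw (deg, mod 180) pointing straight down"""
    from plant import ctrl
    s=s or ctrl.get_state(); M=R.from_quat(s["tcp_rot"]).as_matrix(); p=np.array(p)/1000
    best=None
    for k in (0,180):
        a=np.radians(jaw+k); z=np.array([np.cos(a),np.sin(a),0]); y=np.array([0,0,-1.]); x=np.cross(y,z)
        w=R.from_matrix(M.T@np.stack([x,y,z],1)).as_rotvec()
        if best is None or np.linalg.norm(w)<np.linalg.norm(best): best=w
    cur=np.degrees(np.arctan2(M[1,2],M[0,2]))
    print("pos",np.round(np.array(s["eef_pos"])*1000,1),"jaw",round(cur,1),"q1,q6",np.round([s["qpos"][0],s["qpos"][5]],2),"open",round(s["opening"],3),"F",np.round(s["contact_force"],1),"t",round(s["time"],2))
    print("turn",np.round(best,4),"shift",np.round(M.T@(p-s["eef_pos"]),4))
E
python3 - <<'E'
from h import *; from plant import ctrl
go((450,100,300),73)
c=ctrl.read_camera("wrist"); cv2.imwrite("pics/w0.png",c["pixels"]); print(np.round(c["mount"],4).tolist(),c["fx"],c["cx"],c["cy"])
rz=c["range_z"]; print(rz[::48,::64].round(3))
E
```

```text
pos [201.  643.8 230.1] jaw 72.7 q1,q6 [ 1.12 -0.15] open 0.999 F [ 0.1  0.3 -0. ] t 0.1
turn [ 0.0021 -0.0061 -0.0003] shift [ 0.3998 -0.0691 -0.4449]
[[0.0003, -0.9589, -0.2836, -0.0713], [-0.0004, 0.2836, -0.9589, -0.1421], [1.0, 0.0004, -0.0003, -0.0003], [0.0, 0.0, 0.0, 1.0]] 314.39318055339305 254.05001431109258 185.18626767748927
[[0.331 0.331 0.331 0.331 0.332 0.329 0.33  0.274]
 [0.344 0.344 0.344 0.344 0.345 0.345 0.284 0.286]
 [0.358 0.359 0.359 0.359 0.359 0.359 0.299 0.298]
 [0.374 0.375 0.374 0.374 0.373 0.373 0.312 0.31 ]
 [0.392 0.391 0.392 0.391 0.392 0.391 0.324 0.324]
 [0.41  0.41  0.41  0.41  0.409 0.409 0.405 0.339]
 [0.375 0.428 0.107 0.429 0.429 0.431 0.106 0.357]
 [0.081 0.094 0.076 0.453 0.452 0.453 0.075 0.093]]
```

View pics/w0.png

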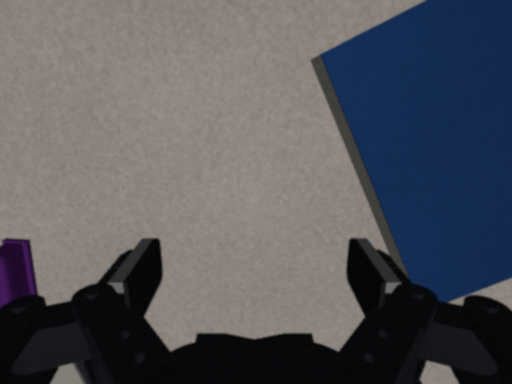

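The wrist view shows the fingertips at (150,240) and (360,240), the blue book, and the purple stapler at the left edge. Next I'll travel to the stapler, with one partial closing on the way to measure where the tips sit.

```bash
python3 - <<'E'
from h import *
go((470,150,230),73)
E
```

```text
pos [201.  643.8 230.2] jaw 72.6 q1,q6 [ 1.12 -0.15] open 1.0 F [-0.4 -0.4  0. ] t 0.15
turn [ 0.0019 -0.0061 -0.0003] shift [ 0.404   0.0008 -0.3911]
```

jog_arm:
  deltas:
    - [[0, 0, 0], [0.404, 0, -0.391], 0.68]
    - [[0, 0, 0], [0.404, 0, -0.391], 0.68]
    - [[0, 0, 0], [0.404, 0, -0.391], 0.68]
    - [[0, 0, 0], [0.404, 0, -0.391], 0.68]
    - [[0, 0, 0], [0.404, 0, -0.391], 0.68]
    - [[0, 0, 0], [0.404, 0, -0.391], 0.68]
    - [[0, 0, 0], [0.404, 0, -0.391], 0.68]
    - [[0, 0, 0], [0.404, 0, -0.391], 0.68]
    - [[0, 0, 0], [0.404, 0, -0.391], 0.68]
    - [[0, 0, 0], [0.404, 0, -0.391], 0.68]
  force: 40

```text
time: 0.98
eef_pos: [0.4006, 0.2764, 0.2309]
tcp_rot: [0.7, -0.107, 0.106, -0.698]
contact_force: [-0.1, 0.3, -0.2]
opening: 0.681
```

```bash
cat >> h.py <<'E'
def tips():
    from plant import ctrl
    c=ctrl.read_camera("wrist"); P=cloud(c,c["mount"])*1000
    P=P.reshape(-1,3); P=P[np.isfinite(P[:,0])&(np.linalg.norm(P[:,[0,2]],axis=1)<75)&(P[:,1]>-60)&(P[:,1]<25)]
    for s in (-1,1):
        Q=P[P[:,2]*s>0]; 
        if len(Q)<30: continue
        t=np.percentile(Q[:,1],99.5); L=Q[Q[:,1]>t-6]; i=np.percentile(L[:,2]*s,[2,98]); print("finger",s,"tip y",round(t,1),"z inner/outer",i.round(1),"x",np.percentile(L[:,0],[2,98]).round(1),len(Q))
E
python3 - <<'E'
from h import *
tips()
go((422.3,-70.1,120),73)
E
```

```text
finger -1 tip y -6.2 z inner/outer [28.9 38.9] x [-10.4  10.8] 6097
finger 1 tip y -6.2 z inner/outer [28.7 39.4] x [-10.2  11.2] 6101
pos [404.2 270.8 230.9] jaw 72.3 q1,q6 [ 0.39 -0.88] open 0.68 F [ 2.7 -1.7 -1. ] t 1.03
turn [ 0.0058 -0.0113  0.0037] shift [ 0.1202  0.1132 -0.3188]
```

```bash
python3 - <<'E'
from h import *
go((460,90,200),73);go((422.3,-70.1,150),73)
E
```

```text
pos [404.2 270.8 230.9] jaw 72.3 q1,q6 [ 0.39 -0.88] open 0.68 F [ 2.7 -1.7 -1. ] t 1.03
turn [ 0.0058 -0.0113  0.0037] shift [ 0.1079  0.0322 -0.1552]
pos [404.2 270.8 230.9] jaw 72.3 q1,q6 [ 0.39 -0.88] open 0.68 F [ 2.7 -1.7 -1. ] t 1.03
turn [ 0.0058 -0.0113  0.0037] shift [ 0.1203  0.0832 -0.3189]
```

jog_arm:
  deltas:
    - [[0.006, -0.011, 0.004], [0.108, 0.032, -0.155], 1]
    - [[0.006, -0.011, 0.004], [0.108, 0.032, -0.155], 1]
    - [[0.006, -0.011, 0.004], [0.108, 0.032, -0.155], 1]
    - [[0.006, -0.011, 0.004], [0.108, 0.032, -0.155], 1]
    - [[0.006, -0.011, 0.004], [0.12, 0.083, -0.319], 1]
    - [[0.006, -0.011, 0.004], [0.12, 0.083, -0.319], 1]
    - [[0.006, -0.011, 0.004], [0.12, 0.083, -0.319], 1]
    - [[0.006, -0.011, 0.004], [0.12, 0.083, -0.319], 1]
    - [[0.006, -0.011, 0.004], [0.12, 0.083, -0.319], 1]
    - [[0.006, -0.011, 0.004], [0.12, 0.083, -0.319], 1]

```text
time: 1.87
eef_pos: [0.4201, -0.0742, 0.1482]
tcp_rot: [0.699, -0.108, 0.106, -0.699]
contact_force: [-1.2, 0.7, -1.3]
opening: 1.003
```

```bash
cat >> h.py <<'E'
def snap(name,shift=None):
    """wrist picture, cloud in world"""
    from plant import ctrl
    s=ctrl.get_state(); c=ctrl.read_camera("wrist"); cv2.imwrite(f"pics/{name}.png",np.clip(c["pixels"]*1.6,0,255).astype(np.uint8))
    T=np.eye(4);T[:3,:3]=R.from_quat(s["tcp_rot"]).as_matrix();T[:3,3]=s["eef_pos"]
    return c,cloud(c,T@c["mount"]),s
E
python3 - <<'E'
from h import *
go((422.3,-70.1,18),73)
c,P,s=snap("w1")
E
```

```text
pos [420.1 -74.2 148.2] jaw 72.6 q1,q6 [-0.41 -1.68] open 1.003 F [-1.2  0.7 -1.3] t 1.87
turn [ 0.0014 -0.0067 -0.0035] shift [0.0014 0.1302 0.0047]
```

View pics/w1.png

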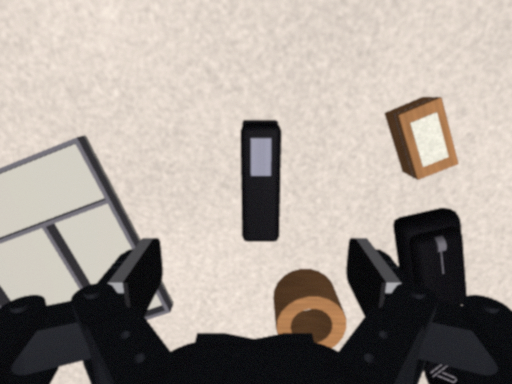

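The wrist view shows the big stapler upright at (261,180). It has the same black body and grey plate, and the mini isn't in view. I'll check the stapler's pose from this view.

```bash
python3 - <<'E'
from h import *
c,P,s=snap("w1b")
print(rect(P,(225,105,300,255),.038,.06))
go((422.3,-70.1,20),73)
E
```

```text
[ 422.9  -69.7   98.6   32.   -17.1   47.4 4503. ]
pos [421.4 -71.  149.6] jaw 72.8 q1,q6 [-0.41 -1.68] open 0.997 F [-0.1  0.2  0.3] t 1.97
turn [-0.0006 -0.0039 -0.0017] shift [0.0008 0.1296 0.001 ]
```

jog_arm:
  deltas:
    - [[0, -0.004, 0], [0.001, 0.07, 0.001], 1]
    - [[0, -0.004, 0], [0.001, 0.1, 0.001], 1]
    - [[0, -0.004, 0], [0.001, 0.12, 0.001], 1]
    - [[0, -0.004, 0], [0.001, 0.13, 0.001], 1]
    - [[0, -0.004, 0], [0.001, 0.13, 0.001], 1]
    - [[0, -0.004, 0], [0.001, 0.13, 0.001], 0.2]
    - [[0, -0.004, 0], [0.001, 0.13, 0.001], 0]
    - [[0, -0.004, 0], [0.001, 0.13, 0.001], 0]
    - [[0, -0.004, 0], [0.001, 0.13, 0.001], 0]
    - [[0, -0.004, 0], [0.001, 0.13, 0.001], 0]
  force: 50

```text
time: 2.8
eef_pos: [0.4241, -0.0708, 0.0216]
tcp_rot: [0.699, -0.104, 0.105, -0.699]
contact_force: [-0.3, 1.1, 3.5]
opening: 0.365
```

```bash
python3 - <<'E'
from h import *
go((422.3,-70.1,130),73)
E
```

```text
pos [424.1 -70.8  21.6] jaw 73.0 q1,q6 [-0.4  -1.68] open 0.365 F [-0.3  1.1  3.5] t 2.8
turn [-0.0002  0.0001  0.0025] shift [-0.0017 -0.1084  0.0002]
```

jog_arm:
  deltas:
    - [[0, 0, 0], [0, -0.02, 0], 0]
    - [[0, 0, 0], [0, -0.05, 0], 0]
    - [[0, 0, 0], [0, -0.08, 0], 0]
    - [[0, 0, 0], [0, -0.08, 0], 0]
    - [[0, 0, 0], [0, -0.08, 0], 0]

```text
time: 3.22
eef_pos: [0.4254, -0.0714, 0.1039]
tcp_rot: [0.7, -0.102, 0.107, -0.699]
contact_force: [-0.1, 0.5, -1.8]
opening: 0.365
```

```bash
python3 - <<'E'
from h import *
go((376.4,-292.7,100),3.3)
E
```

```text
pos [425.4 -71.4 103.9] jaw 73.0 q1,q6 [-0.4  -1.68] open 0.365 F [-0.1  0.5 -1.8] t 3.22
turn [-0.0046  1.2166  0.0073] shift [ 0.0178  0.0041 -0.226 ]
```

jog_arm:
  deltas:
    - [[0, 1.217, 0], [0.018, 0.004, -0.226], 0]
    - [[0, 1.217, 0], [0.018, 0.004, -0.226], 0]
    - [[0, 1.217, 0], [0.018, 0.004, -0.226], 0]
    - [[0, 1.217, 0], [0.018, 0.004, -0.226], 0]
    - [[0, 1.217, 0], [0.018, 0.004, -0.226], 0]
    - [[0, 1.217, 0], [0.018, 0.004, -0.226], 0]
    - [[0, 1.217, 0], [0.018, 0.004, -0.226], 0]
    - [[0, 1.217, 0], [0.018, 0.004, -0.226], 0]
    - [[0, 1.217, 0], [0.018, 0.004, -0.226], 0]
    - [[0, 1.217, 0], [0.018, 0.004, -0.226], 0]

```text
time: 4.05
eef_pos: [0.3753, -0.2919, 0.0979]
tcp_rot: [-0.511, 0.486, -0.488, 0.514]
contact_force: [-0.4, -0.0, -2.2]
opening: 0.367
```

```bash
python3 - <<'E'
from h import *
go((376.4,-292.7,26),3.3)
c,P,s=snap("w2")
E
```

```text
pos [ 375.3 -291.9   97.9] jaw 2.9 q1,q6 [-0.88 -0.93] open 0.367 F [-0.4 -0.  -2.2] t 4.05
turn [-0.0049 -0.0071 -0.0004] shift [0.0009 0.0719 0.0007]
```

View pics/w2.png

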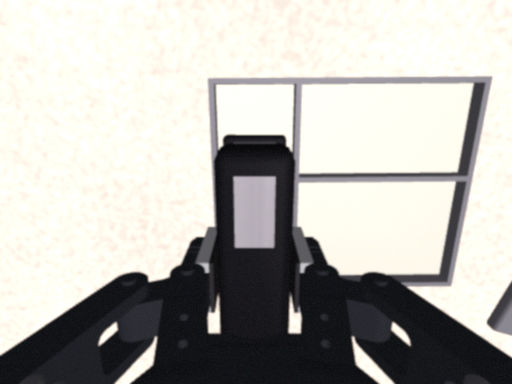

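The stapler, at (254,240), is parallel to the full-length compartment between columns 215 and 295. I'll lower it, watching the force.

jog_arm:
  deltas:
    - [[0, -0.007, 0], [0.001, 0.03, 0.001], 0]
    - [[0, -0.007, 0], [0.001, 0.05, 0.001], 0]
    - [[0, -0.007, 0], [0.001, 0.06, 0.001], 0]
    - [[0, -0.007, 0], [0.001, 0.066, 0.001], 0]
    - [[0, -0.007, 0], [0.001, 0.07, 0.001], 0]
    - [[0, -0.007, 0], [0.001, 0.0715, 0.001], 0]
    - [[0, -0.007, 0], [0.001, 0.0715, 0.001], 0]
    - [[0, -0.007, 0], [0.001, 0.0715, 0.001], 0]

```text
time: 4.77
eef_pos: [0.3773, -0.2933, 0.0273]
tcp_rot: [-0.513, 0.484, -0.488, 0.515]
contact_force: [0.2, -0.4, -1.1]
opening: 0.368
```

```bash
python3 - <<'E'
from h import *
go((376.4,-292.7,25.5),3.3)
E
```

```text
pos [ 377.3 -293.3   27.3] jaw 3.2 q1,q6 [-0.88 -0.94] open 0.368 F [ 0.2 -0.4 -1.1] t 4.77
turn [-0.0062 -0.0015  0.0013] shift [-0.0007  0.0018 -0.0009]
```

jog_arm:
  deltas:
    - [[0, 0, 0], [-0.001, 0.001, -0.001], 0]
    - [[0, 0, 0], [-0.001, 0.002, -0.001], 0]
    - [[0, 0, 0], [-0.001, 0.002, -0.001], 0]

```text
time: 5.02
eef_pos: [0.3764, -0.2925, 0.0257]
tcp_rot: [-0.513, 0.484, -0.488, 0.515]
contact_force: [0.1, -0.4, -1.7]
opening: 0.365
```

jog_arm:
  deltas:
    - [[0, 0, 0], [0, 0.001, 0], 0]
    - [[0, 0, 0], [0, 0.0015, 0], 0]
    - [[0, 0, 0], [0, 0.0015, 0], 0]

```text
time: 5.27
eef_pos: [0.3765, -0.2925, 0.0256]
tcp_rot: [-0.513, 0.484, -0.487, 0.515]
contact_force: [-2.9, 3.9, 9.0]
opening: 0.365
```

Contact, with +9 N vertical force. I'll release gently and retreat.

jog_arm:
  deltas:
    - [[0, 0, 0], [0, 0, 0], 0.45]
    - [[0, 0, 0], [0, 0, 0], 0.55]
    - [[0, 0, 0], [0, 0, 0], 0.6]
    - [[0, 0, 0], [0, 0, 0], 0.6]
    - [[0, 0, 0], [0, -0.03, 0], 0.6]
    - [[0, 0, 0], [0, -0.07, 0], 0.8]
    - [[0, 0, 0], [0, -0.11, 0], 1]
    - [[0, 0, 0], [0, -0.13, 0], 1]
    - [[0, 0, 0], [0, -0.13, 0], 1]

```text
time: 6.02
eef_pos: [0.3783, -0.2954, 0.1618]
tcp_rot: [-0.513, 0.48, -0.491, 0.515]
contact_force: [1.0, -0.6, 0.6]
opening: 0.998
```

```bash
python3 - <<'E'
from h import *
c,P,s=snap("w3")
go((450,-150,160),60);go((552.8,64.8,160),86.8)
E
```

```text
pos [ 377.1 -294.   158.7] jaw 3.2 q1,q6 [-0.88 -0.94] open 0.999 F [-0.2  0.2 -0.4] t 6.07
turn [-0.0057 -0.9905  0.0108] shift [-0.1397 -0.0014  0.0809]
pos [ 377.1 -294.   158.7] jaw 3.2 q1,q6 [-0.88 -0.94] open 0.999 F [-0.2  0.2 -0.4] t 6.07
turn [-0.0032 -1.4583  0.0124] shift [-0.3483 -0.0016  0.1957]
```

View pics/w3.png

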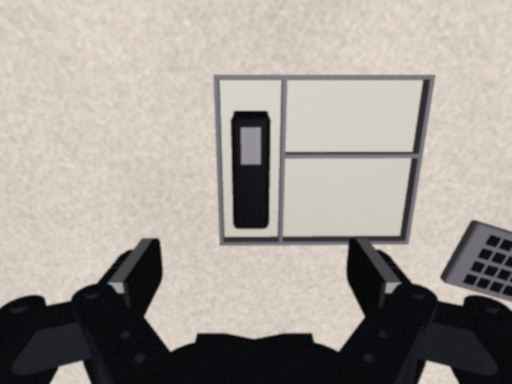

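The stapler sits inside the full-length compartment, around (250,170), clear of both walls. The mouse is next.

jog_arm:
  deltas:
    - [[-0.003, -1.458, 0.012], [-0.348, -0.001, 0.196], 1]
    - [[-0.003, -1.458, 0.012], [-0.348, -0.001, 0.196], 1]
    - [[-0.003, -1.458, 0.012], [-0.348, -0.001, 0.196], 1]
    - [[-0.003, -1.458, 0.012], [-0.348, -0.001, 0.196], 1]
    - [[-0.003, -1.458, 0.012], [-0.348, -0.001, 0.196], 1]
    - [[-0.003, -1.458, 0.012], [-0.348, -0.001, 0.196], 1]
    - [[-0.003, -1.458, 0.012], [-0.348, -0.001, 0.196], 1]
    - [[-0.003, -1.458, 0.012], [-0.348, -0.001, 0.196], 1]
    - [[-0.003, -1.458, 0.012], [-0.348, -0.001, 0.196], 1]
    - [[-0.003, -1.458, 0.012], [-0.348, -0.001, 0.196], 1]

```text
time: 6.9
eef_pos: [0.5529, 0.0681, 0.1568]
tcp_rot: [-0.701, 0.091, -0.089, 0.702]
contact_force: [-0.0, -1.1, 0.5]
opening: 1.0
```

```bash
python3 - <<'E'
from h import *
go((552.8,64.8,130),86.8)
E
```

```text
pos [552.9  68.1 156.8] jaw 75.4 q1,q6 [-0.06 -1.38] open 1.0 F [-0.  -1.1  0.5] t 6.9
turn [-0.0012 -0.1998 -0.0025] shift [ 0.0009  0.0268 -0.0033]
```

jog_arm:
  deltas:
    - [[0, -0.2, 0], [0.001, 0.027, -0.003], 1]
    - [[0, -0.2, 0], [0.001, 0.027, -0.003], 1]
    - [[0, -0.2, 0], [0.001, 0.027, -0.003], 1]
    - [[0, -0.2, 0], [0.001, 0.027, -0.003], 1]

```text
time: 7.23
eef_pos: [0.5518, 0.0652, 0.1276]
tcp_rot: [-0.706, 0.023, -0.018, 0.707]
contact_force: [0.1, -0.5, 0.2]
opening: 1.002
```

```bash
python3 - <<'E'
from h import *
c,P,s=snap("w4")
v,u=np.where((P[...,2]>.015)&(P[...,2]<.045)); 
# mouse points only, near expected
m=(np.abs(P[...,0]-.553)<.065)&(np.abs(P[...,1]-.065)<.045)
P2=P.copy();P2[~m]=np.nan
print(rect(P2,(0,0,512,240),.012,.045),rect(P2,(0,0,512,240),.031,.045))
go((552.8,64.8,9),86.8)
E
```

```text
[ 5.527e+02  6.510e+01  9.600e+01  5.810e+01 -3.300e+00  3.460e+01
  7.717e+03] [ 5.558e+02  6.500e+01  7.940e+01  4.450e+01 -3.100e+00  3.530e+01
  5.202e+03]
pos [552.5  64.9 128.7] jaw 86.7 q1,q6 [-0.07 -1.58] open 1.001 F [ 0.9 -0.4 -0.1] t 7.28
turn [-0.0014 -0.0021 -0.004 ] shift [ 0.0008  0.1197 -0.0002]
```

View pics/w4.png

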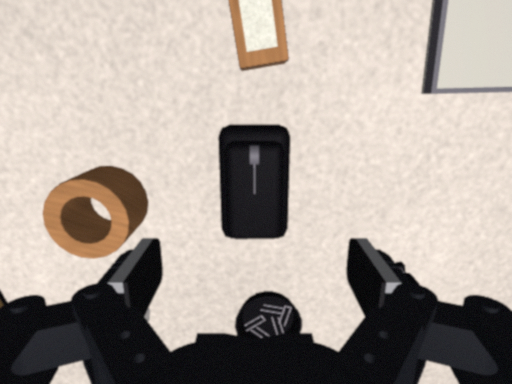

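The mouse, at (254,182), is centred between the fingers, and the wrist and top measurements agree. I'll grip with the tips at about z 15.

jog_arm:
  deltas:
    - [[0, 0, 0], [0.001, 0.06, 0], 1]
    - [[0, 0, 0], [0.001, 0.09, 0], 1]
    - [[0, 0, 0], [0.001, 0.11, 0], 1]
    - [[0, 0, 0], [0.001, 0.12, 0], 1]
    - [[0, 0, 0], [0.001, 0.1205, 0], 1]
    - [[0, 0, 0], [0.001, 0.1205, 0], 0.6]
    - [[0, 0, 0], [0.001, 0.1205, 0], 0.5]
    - [[0, 0, 0], [0.001, 0.1205, 0], 0.5]
    - [[0, 0, 0], [0.001, 0.1205, 0], 0.5]
  force: 35

```text
time: 8.03
eef_pos: [0.5556, 0.0648, 0.0112]
tcp_rot: [-0.706, 0.02, -0.021, 0.707]
contact_force: [-0.5, -0.7, 5.6]
opening: 0.666
```

```bash
python3 - <<'E'
from h import *
go((552.8,64.8,90),86.8)
E
```

```text
pos [555.6  64.8  11.2] jaw 86.7 q1,q6 [-0.07 -1.58] open 0.666 F [-0.5 -0.7  5.6] t 8.03
turn [-0.0012 -0.0023  0.0019] shift [-0.0026 -0.0788 -0.    ]
```

jog_arm:
  deltas:
    - [[0, 0, 0], [0, -0.02, 0], 0.5]
    - [[0, 0, 0], [0, -0.05, 0], 0.5]
    - [[0, 0, 0], [0, -0.09, 0], 0.5]
    - [[0, 0, 0], [0, -0.1, 0], 0.5]
    - [[0, 0, 0], [0, -0.1, 0], 0.5]

```text
time: 8.45
eef_pos: [0.5589, 0.0646, 0.1168]
tcp_rot: [-0.707, 0.016, -0.025, 0.707]
contact_force: [0.9, 0.1, -0.5]
opening: 0.666
```

```bash
python3 - <<'E'
from h import *
go((475.7,-322.2,110),93.3)
E
```

```text
pos [558.9  64.6 116.8] jaw 86.7 q1,q6 [-0.07 -1.58] open 0.666 F [ 0.9  0.1 -0.5] t 8.45
turn [-0.0004 -0.1156  0.0128] shift [-0.0607  0.0056 -0.391 ]
```

jog_arm:
  deltas:
    - [[0, -0.116, 0.01], [-0.061, 0.003, -0.391], 0.5]
    - [[0, -0.116, 0.01], [-0.061, 0.003, -0.391], 0.5]
    - [[0, -0.116, 0.01], [-0.061, 0.003, -0.391], 0.5]
    - [[0, -0.116, 0.01], [-0.061, 0.003, -0.391], 0.5]
    - [[0, -0.116, 0.01], [-0.061, 0.003, -0.391], 0.5]
    - [[0, -0.116, 0.01], [-0.061, 0.003, -0.391], 0.5]
    - [[0, -0.116, 0.01], [-0.061, 0.003, -0.391], 0.5]
    - [[0, -0.116, 0.01], [-0.061, 0.003, -0.391], 0.5]
    - [[0, -0.116, 0.01], [-0.061, 0.003, -0.391], 0.5]
    - [[0, -0.116, 0.01], [-0.061, 0.003, -0.391], 0.5]

```text
time: 9.28
eef_pos: [0.4734, -0.3256, 0.111]
tcp_rot: [-0.707, -0.02, 0.019, 0.707]
contact_force: [0.0, 0.8, -0.6]
opening: 0.664
```

```bash
python3 - <<'E'
from h import *
c,P,s=snap("w5")
go((475.7,-322.2,18),93.3)
E
```

```text
pos [ 473.2 -328.1  111.3] jaw 93.1 q1,q6 [-0.78 -2.41] open 0.672 F [-0.9 -2.1 -1.5] t 9.33
turn [ 0.0019 -0.0043  0.0015] shift [0.0027 0.0933 0.0059]
```

View pics/w5.png

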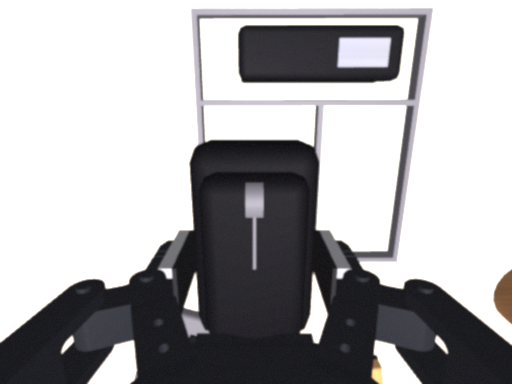

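The mouse is level in the grip at (254,240), over the larger compartment, with the divider at column 319. Lowering now.

jog_arm:
  deltas:
    - [[0, -0.004, 0], [0.003, 0.03, 0.006], 0.5]
    - [[0, -0.004, 0], [0.003, 0.055, 0.006], 0.5]
    - [[0, -0.004, 0], [0.003, 0.075, 0.006], 0.5]
    - [[0, -0.004, 0], [0.003, 0.085, 0.006], 0.5]
    - [[0, -0.004, 0], [0.003, 0.09, 0.006], 0.5]
    - [[0, -0.004, 0], [0.003, 0.093, 0.006], 0.5]
    - [[0, -0.004, 0], [0.003, 0.093, 0.006], 0.5]

```text
time: 9.92
eef_pos: [0.4762, -0.322, 0.0182]
tcp_rot: [0.707, 0.021, -0.02, -0.706]
contact_force: [0.6, 0.0, -0.9]
opening: 0.664
```

```bash
python3 - <<'E'
from h import *
go((475.7,-322.2,15.2),93.3)
E
```

```text
pos [ 476.2 -322.    18.2] jaw 93.3 q1,q6 [-0.77 -2.4 ] open 0.664 F [ 0.6  0.  -0.9] t 9.92
turn [ 0.0018 -0.0001  0.0015] shift [-0.0005  0.003  -0.0002]
```

jog_arm:
  deltas:
    - [[0, 0, 0], [0, 0.001, 0], 0.5]
    - [[0, 0, 0], [0, 0.002, 0], 0.5]
    - [[0, 0, 0], [0, 0.003, 0], 0.5]
    - [[0, 0, 0], [0, 0.003, 0], 0.5]

```text
time: 10.25
eef_pos: [0.4765, -0.3222, 0.0159]
tcp_rot: [0.708, 0.021, -0.02, -0.706]
contact_force: [0.1, 1.2, -0.5]
opening: 0.667
```

jog_arm:
  deltas:
    - [[0, 0, 0], [0, 0.001, 0], 0.5]
    - [[0, 0, 0], [0, 0.0015, 0], 0.5]
    - [[0, 0, 0], [0, 0.0015, 0], 0.5]

```text
time: 10.5
eef_pos: [0.4767, -0.3224, 0.0153]
tcp_rot: [0.708, 0.021, -0.02, -0.706]
contact_force: [-1.2, 1.5, 5.1]
opening: 0.667
```

Contact at 5 N. Releasing.

jog_arm:
  deltas:
    - [[0, 0, 0], [0, 0, 0], 0.75]
    - [[0, 0, 0], [0, 0, 0], 0.85]
    - [[0, 0, 0], [0, 0, 0], 0.95]
    - [[0, 0, 0], [0, 0, 0], 0.95]
    - [[0, 0, 0], [0, -0.03, 0], 0.95]
    - [[0, 0, 0], [0, -0.07, 0], 1]
    - [[0, 0, 0], [0, -0.11, 0], 1]
    - [[0, 0, 0], [0, -0.13, 0], 1]
    - [[0, 0, 0], [0, -0.13, 0], 1]

```text
time: 11.25
eef_pos: [0.4794, -0.3249, 0.1523]
tcp_rot: [0.711, 0.024, -0.016, -0.703]
contact_force: [1.1, -0.8, 0.2]
opening: 1.002
```

```bash
python3 - <<'E'
from h import *
c,P,s=snap("w6")
go((430,73.8,145),96.2)
go((480,-50,145),96.2)
E
```

```text
pos [ 478.  -323.6  148.9] jaw 93.3 q1,q6 [-0.77 -2.4 ] open 0.997 F [-0.4 -0.  -0.2] t 11.3
turn [ 0.0082 -0.0505  0.007 ] shift [-0.025   0.0005  0.3996]
pos [ 478.  -323.6  148.9] jaw 93.3 q1,q6 [-0.77 -2.4 ] open 0.997 F [-0.4 -0.  -0.2] t 11.3
turn [ 0.0082 -0.0505  0.007 ] shift [0.0177 0.0019 0.2731]
```

View pics/w6.png

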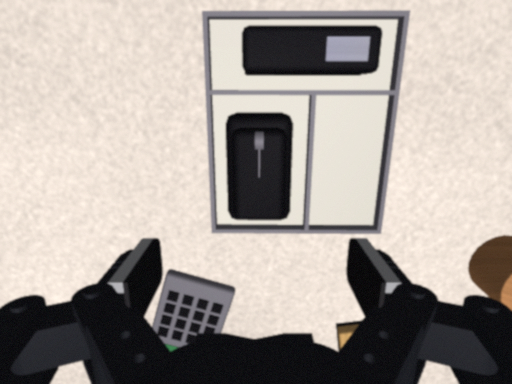

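The mouse is in the larger compartment, at (260,167). The staples carton is next.

jog_arm:
  deltas:
    - [[0.008, -0.05, 0.007], [0.018, 0.002, 0.273], 1]
    - [[0.008, -0.05, 0.007], [0.018, 0.002, 0.273], 1]
    - [[0.008, -0.05, 0.007], [0.018, 0.002, 0.273], 1]
    - [[0.008, -0.05, 0.007], [0.018, 0.002, 0.273], 1]
    - [[0.008, -0.05, 0.007], [0.018, 0.002, 0.273], 1]
    - [[0.008, -0.05, 0.007], [0.018, 0.002, 0.273], 1]
    - [[0.008, -0.05, 0.007], [-0.025, 0.001, 0.4], 1]
    - [[0.008, -0.05, 0.007], [-0.025, 0.001, 0.4], 1]
    - [[0.008, -0.05, 0.007], [-0.025, 0.001, 0.4], 1]
    - [[0.008, -0.05, 0.007], [-0.025, 0.001, 0.4], 1]

```text
time: 12.13
eef_pos: [0.427, 0.0769, 0.1422]
tcp_rot: [-0.706, -0.037, 0.04, 0.706]
contact_force: [0.7, -0.4, 0.1]
opening: 1.002
```

```bash
python3 - <<'E'
from h import *
go((430,73.8,125),96.2)
E
```

```text
pos [427.   76.9 142.2] jaw 96.2 q1,q6 [-0.06 -1.74] open 1.002 F [ 0.7 -0.4  0.1] t 12.13
turn [-0.0011  0.0006 -0.0042] shift [ 0.0027  0.0172 -0.0034]
```

jog_arm:
  deltas:
    - [[0, 0, -0.004], [0.003, 0.017, -0.003], 1]
    - [[0, 0, -0.004], [0.003, 0.017, -0.003], 1]
    - [[0, 0, -0.004], [0.003, 0.017, -0.003], 1]

```text
time: 12.38
eef_pos: [0.4284, 0.0745, 0.123]
tcp_rot: [-0.706, -0.037, 0.041, 0.707]
contact_force: [0.3, 0.1, 0.5]
opening: 0.998
```

```bash
python3 - <<'E'
from h import *
c,P,s=snap("w7")
m=(np.abs(P[...,0]-.43)<.045)&(np.abs(P[...,1]-.074)<.04); P[~m]=np.nan
print(rect(P,(0,0,512,240),.022,.045))
go((430,73.8,12),96.2)
E
```

```text
[ 431.    74.4   60.5   36.     6.1   29.8 3406. ]
pos [429.5  73.9 124.1] jaw 96.2 q1,q6 [-0.06 -1.74] open 1.0 F [-0.   0.3 -0.3] t 12.43
turn [-0.0014  0.0003 -0.0032] shift [ 0.0008  0.1121 -0.0003]
```

View pics/w7.png

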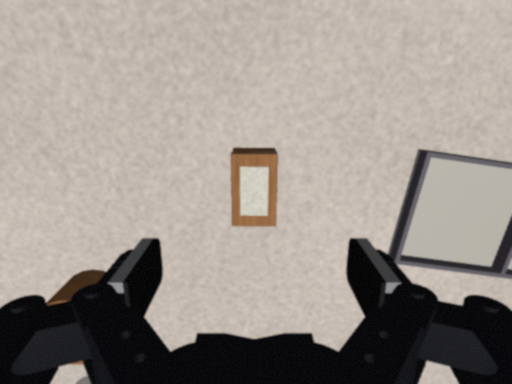

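The carton, at (254,188), is centred between the fingers. I'll descend and grip.

jog_arm:
  deltas:
    - [[0, 0, 0], [0, 0.05, 0], 1]
    - [[0, 0, 0], [0, 0.08, 0], 1]
    - [[0, 0, 0], [0, 0.1, 0], 1]
    - [[0, 0, 0], [0, 0.112, 0], 1]
    - [[0, 0, 0], [0, 0.1125, 0], 0.7]
    - [[0, 0, 0], [0, 0.1125, 0], 0.4]
    - [[0, 0, 0], [0, 0.1125, 0], 0.2]
    - [[0, 0, 0], [0, 0.1125, 0], 0.2]
    - [[0, 0, 0], [0, 0.1125, 0], 0.2]
    - [[0, 0, 0], [0, 0.1125, 0], 0.2]
  force: 35

```text
time: 13.27
eef_pos: [0.4309, 0.0738, 0.0133]
tcp_rot: [-0.706, -0.039, 0.038, 0.706]
contact_force: [-0.1, -0.5, 4.6]
opening: 0.414
```

```bash
python3 - <<'E'
from h import *
go((430,73.8,90),96.2)
E
```

```text
pos [430.9  73.8  13.3] jaw 96.2 q1,q6 [-0.06 -1.74] open 0.414 F [-0.1 -0.5  4.6] t 13.27
turn [-0.0004  0.0003  0.0007] shift [-0.0008 -0.0767  0.0001]
```

jog_arm:
  deltas:
    - [[0, 0, 0], [0, -0.02, 0], 0.2]
    - [[0, 0, 0], [0, -0.05, 0], 0.2]
    - [[0, 0, 0], [0, -0.08, 0], 0.2]
    - [[0, 0, 0], [0, -0.09, 0], 0.2]
    - [[0, 0, 0], [0, -0.09, 0], 0.2]

```text
time: 13.68
eef_pos: [0.4332, 0.0737, 0.1065]
tcp_rot: [0.706, 0.041, -0.035, -0.706]
contact_force: [-0.2, -0.8, -1.7]
opening: 0.412
```

```bash
python3 - <<'E'
from h import *
go((468.2,-241,100),93.3)
E
```

```text
pos [433.2  73.7 106.5] jaw 96.2 q1,q6 [-0.06 -1.74] open 0.412 F [-0.2 -0.8 -1.7] t 13.68
turn [0.0006 0.0511 0.0083] shift [ 0.0006  0.0068 -0.3166]
```

jog_arm:
  deltas:
    - [[0, 0.051, 0.005], [0.001, 0.005, -0.317], 0.2]
    - [[0, 0.051, 0.005], [0.001, 0.005, -0.317], 0.2]
    - [[0, 0.051, 0.005], [0.001, 0.005, -0.317], 0.2]
    - [[0, 0.051, 0.005], [0.001, 0.005, -0.317], 0.2]
    - [[0, 0.051, 0.005], [0.001, 0.005, -0.317], 0.2]
    - [[0, 0.051, 0.005], [0.001, 0.005, -0.317], 0.2]
    - [[0, 0.051, 0.005], [0.001, 0.005, -0.317], 0.2]
    - [[0, 0.051, 0.005], [0.001, 0.005, -0.317], 0.2]
    - [[0, 0.051, 0.005], [0.001, 0.005, -0.317], 0.2]
    - [[0, 0.051, 0.005], [0.001, 0.005, -0.317], 0.2]

```text
time: 14.52
eef_pos: [0.4675, -0.2417, 0.0995]
tcp_rot: [-0.706, -0.02, 0.019, 0.708]
contact_force: [-0.1, 0.8, -0.9]
opening: 0.415
```

```bash
python3 - <<'E'
from h import *
c,P,s=snap("w8")
go((468.2,-241,20),93.3)
E
```

```text
pos [ 467.3 -240.4   99.6] jaw 93.2 q1,q6 [-0.67 -2.3 ] open 0.414 F [ 0.8  0.  -1.4] t 14.57
turn [-0.0027 -0.001   0.0002] shift [ 0.0008  0.0796 -0.0008]
```

View pics/w8.png

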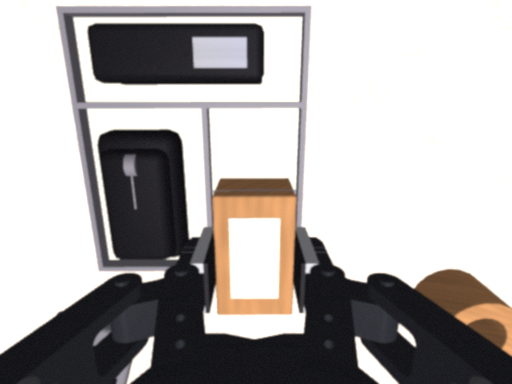

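The carton, at (255,250), is over the smaller compartment, clear of the divider. Lowering now.

jog_arm:
  deltas:
    - [[0, 0, 0], [0.001, 0.03, -0.001], 0.2]
    - [[0, 0, 0], [0.001, 0.055, -0.001], 0.2]
    - [[0, 0, 0], [0.001, 0.07, -0.001], 0.2]
    - [[0, 0, 0], [0.001, 0.077, -0.001], 0.2]
    - [[0, 0, 0], [0.001, 0.08, -0.001], 0.2]
    - [[0, 0, 0], [0.001, 0.0805, -0.001], 0.2]
    - [[0, 0, 0], [0.001, 0.0815, -0.001], 0.2]
    - [[0, 0, 0], [0.001, 0.082, -0.001], 0.2]
    - [[0, 0, 0], [0.001, 0.082, -0.001], 0.2]

```text
time: 15.32
eef_pos: [0.4691, -0.2416, 0.0186]
tcp_rot: [-0.706, -0.021, 0.019, 0.707]
contact_force: [0.1, 0.2, 0.1]
opening: 0.411
```

jog_arm:
  deltas:
    - [[0, 0, 0], [0, 0.001, 0], 0.2]
    - [[0, 0, 0], [0, 0.0015, 0], 0.2]
    - [[0, 0, 0], [0, 0.0018, 0], 0.2]
    - [[0, 0, 0], [0, 0.0018, 0], 0.2]

```text
time: 15.65
eef_pos: [0.4694, -0.2419, 0.0173]
tcp_rot: [-0.707, -0.021, 0.019, 0.707]
contact_force: [-0.8, 0.5, 1.1]
opening: 0.408
```

jog_arm:
  deltas:
    - [[0, 0, 0], [0, 0.001, 0], 0.2]
    - [[0, 0, 0], [0, 0.001, 0], 0.2]

```text
time: 15.82
eef_pos: [0.4694, -0.2419, 0.0173]
tcp_rot: [-0.706, -0.021, 0.02, 0.707]
contact_force: [-2.2, 2.4, 6.2]
opening: 0.412
```

Seated at 6 N. I'll release, opening only partly because the mouse is alongside.

jog_arm:
  deltas:
    - [[0, 0, 0], [0, 0, 0], 0.5]
    - [[0, 0, 0], [0, 0, 0], 0.55]
    - [[0, 0, 0], [0, 0, 0], 0.55]
    - [[0, 0, 0], [0, -0.02, 0], 0.55]
    - [[0, 0, 0], [0, -0.05, 0], 0.55]
    - [[0, 0, 0], [0, -0.09, 0], 0.6]
    - [[0, 0, 0], [0, -0.12, 0], 1]
    - [[0, 0, 0], [0, -0.13, 0], 1]
    - [[0, 0, 0], [0, -0.13, 0], 1]

```text
time: 16.57
eef_pos: [0.4712, -0.2435, 0.151]
tcp_rot: [0.708, 0.023, -0.017, -0.706]
contact_force: [0.8, 0.1, -0.0]
opening: 0.989
```

```bash
python3 - <<'E'
from h import *
c,P,s=snap("w9")
go((564.3,-64.6,140),90)
E
```

```text
pos [ 469.8 -242.5  148.2] jaw 93.2 q1,q6 [-0.67 -2.3 ] open 1.001 F [-0.8  0.5 -0.8] t 16.62
turn [0.0003 0.0567 0.0036] shift [0.1044 0.0085 0.1723]
```

View pics/w9.png

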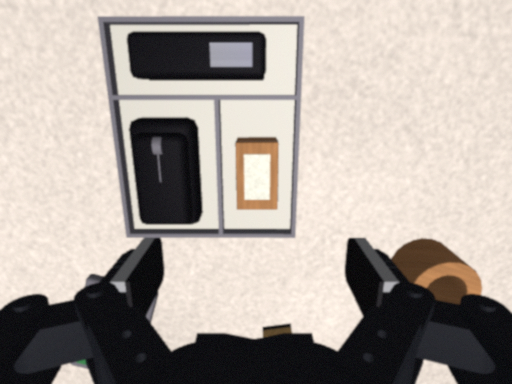

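The desk kit is complete: stapler (197,55), mouse (166,172) and carton (257,175), each in its own compartment. The wide roll is next.

jog_arm:
  deltas:
    - [[0, 0.057, 0.004], [0.104, 0.01, 0.172], 1]
    - [[0, 0.057, 0.004], [0.104, 0.01, 0.172], 1]
    - [[0, 0.057, 0.004], [0.104, 0.01, 0.172], 1]
    - [[0, 0.057, 0.004], [0.104, 0.01, 0.172], 1]
    - [[0, 0.057, 0.004], [0.104, 0.01, 0.172], 1]
    - [[0, 0.057, 0.004], [0.104, 0.01, 0.172], 1]
    - [[0, 0.057, 0.004], [0.104, 0.01, 0.172], 1]

```text
time: 17.2
eef_pos: [0.5625, -0.0627, 0.135]
tcp_rot: [-0.707, 0.001, 0.003, 0.708]
contact_force: [0.0, -0.2, -0.0]
opening: 0.996
```

```bash
python3 - <<'E'
from h import *
go((564.3,-64.6,140),90)
c,P,s=snap("w10")
m=(np.abs(P[...,0]-.564)<.045)&(np.abs(P[...,1]+.0646)<.045)&(P[...,2]>.043)&(P[...,2]<.055)
Q=(P[m][:,:2]*1000).astype(np.float32); print(len(Q),cv2.minEnclosingCircle(Q),cv2.minAreaRect(Q))
c0=load("top0.npz");P=cloud(c0)
m=(np.abs(P[...,0]-.564)<.045)&(np.abs(P[...,1]+.0646)<.045)&(P[...,2]>.044)&(P[...,2]<.055)
Q=(P[m][:,:2]*1000).astype(np.float32); print(len(Q),cv2.minEnclosingCircle(Q),cv2.minAreaRect(Q))
E
```

```text
pos [562.5 -62.7 135. ] jaw 90.2 q1,q6 [-0.29 -1.86] open 0.996 F [ 0.  -0.2 -0. ] t 17.2
turn [-0.0012  0.0033 -0.0061] shift [ 0.0017 -0.005  -0.0019]
3706 ((565.9456176757812, -64.50416564941406), 32.87872314453125) ((565.8299560546875, -64.5079345703125), (65.26235961914062, 64.71112060546875), 71.03572845458984)
497 ((564.8146362304688, -64.82494354248047), 32.81424331665039) ((564.2828979492188, -64.59117889404297), (63.751373291015625, 64.41241455078125), 43.29874801635742)
```

View pics/w10.png

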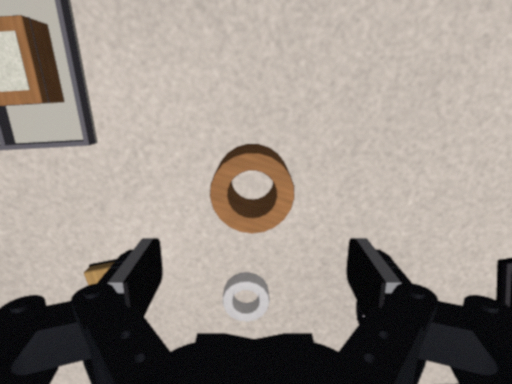

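The wide brown roll is at (252,190), diameter 66. The small white roll at (246,297) stays where it is. Two measurements put the centre at about (565,-64.6). I'll grip with the tips at about z 24.

```bash
python3 - <<'E'
from h import *
go((565,-64.6,16),90)
E
```

```text
pos [562.4 -64.  135.5] jaw 90.1 q1,q6 [-0.29 -1.86] open 0.995 F [-1.  -0.6  0.5] t 17.25
turn [-0.0007  0.0014 -0.0055] shift [ 0.0033  0.1195 -0.0007]
```

jog_arm:
  deltas:
    - [[0, 0, -0.005], [0.003, 0.03, -0.001], 1]
    - [[0, 0, -0.005], [0.003, 0.06, -0.001], 1]
    - [[0, 0, -0.005], [0.003, 0.09, -0.001], 1]
    - [[0, 0, -0.005], [0.003, 0.11, -0.001], 1]
    - [[0, 0, -0.005], [0.003, 0.12, -0.001], 1]
    - [[0, 0, -0.005], [0.003, 0.12, -0.001], 0.8]
    - [[0, 0, -0.005], [0.003, 0.12, -0.001], 0.6]
    - [[0, 0, -0.005], [0.003, 0.12, -0.001], 0.6]
    - [[0, 0, -0.005], [0.003, 0.12, -0.001], 0.6]
    - [[0, 0, -0.005], [0.003, 0.12, -0.001], 0.6]
  force: 35

```text
time: 18.08
eef_pos: [0.5657, -0.0652, 0.0169]
tcp_rot: [0.707, 0.001, 0.0, -0.707]
contact_force: [0.5, -0.4, -1.4]
opening: 0.747
```

```bash
python3 - <<'E'
from h import *
go((565,-64.6,116),90)
E
```

```text
pos [565.7 -65.2  16.9] jaw 90.1 q1,q6 [-0.29 -1.87] open 0.747 F [ 0.5 -0.4 -1.4] t 18.08
turn [0.     0.0013 0.002 ] shift [-0.0005 -0.0991  0.0006]
```

jog_arm:
  deltas:
    - [[0, 0, 0], [0, -0.02, 0], 0.6]
    - [[0, 0, 0], [0, -0.05, 0], 0.6]
    - [[0, 0, 0], [0, -0.09, 0], 0.6]
    - [[0, 0, 0], [0, -0.09, 0], 0.6]
    - [[0, 0, 0], [0, -0.09, 0], 0.6]

```text
time: 18.5
eef_pos: [0.5682, -0.0659, 0.1113]
tcp_rot: [0.708, 0.004, 0.003, -0.706]
contact_force: [0.1, -0.2, -3.0]
opening: 0.751
```

```bash
python3 - <<'E'
from h import *
c,P,s=snap("w11")
go((438.4,258.8,105),88.1)
E
```

```text
pos [566.4 -65.4 108.7] jaw 90.1 q1,q6 [-0.29 -1.87] open 0.747 F [-0.1  1.1 -1.5] t 18.55
turn [0.001  0.0348 0.0054] shift [-0.1274  0.0027  0.3244]
```

View pics/w11.png

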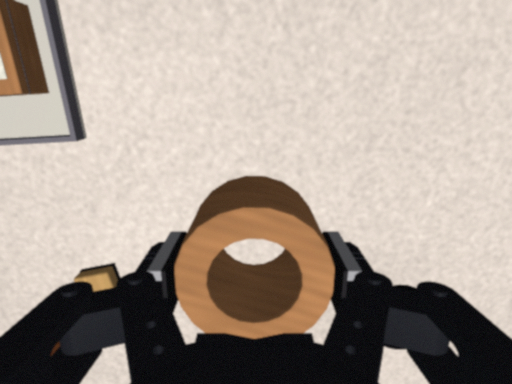

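The roll is held level, at (255,270). Moving it to the mail tray.

jog_arm:
  deltas:
    - [[0, 0.035, 0.005], [-0.127, 0.003, 0.324], 0.6]
    - [[0, 0.035, 0.005], [-0.127, 0.003, 0.324], 0.6]
    - [[0, 0.035, 0.005], [-0.127, 0.003, 0.324], 0.6]
    - [[0, 0.035, 0.005], [-0.127, 0.003, 0.324], 0.6]
    - [[0, 0.035, 0.005], [-0.127, 0.003, 0.324], 0.6]
    - [[0, 0.035, 0.005], [-0.127, 0.003, 0.324], 0.6]
    - [[0, 0.035, 0.005], [-0.127, 0.003, 0.324], 0.6]
    - [[0, 0.035, 0.005], [-0.127, 0.003, 0.324], 0.6]
    - [[0, 0.035, 0.005], [-0.127, 0.003, 0.324], 0.6]
    - [[0, 0.035, 0.005], [-0.127, 0.003, 0.324], 0.6]

```text
time: 19.38
eef_pos: [0.4357, 0.2608, 0.1027]
tcp_rot: [0.708, -0.011, 0.009, -0.706]
contact_force: [0.0, -0.1, -1.7]
opening: 0.746
```

```bash
python3 - <<'E'
from h import *
c,P,s=snap("w12")
go((438.4,258.8,23),88.1)
E
```

```text
pos [436.7 259.3 102.9] jaw 88.3 q1,q6 [ 0.34 -1.2 ] open 0.752 F [ 0.4 -0.1 -1.3] t 19.43
turn [ 0.0025  0.0036 -0.0028] shift [ 0.0019  0.0799 -0.0002]
```

View pics/w12.png

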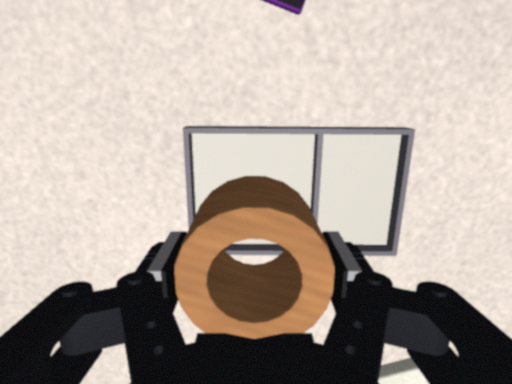

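The roll is over the larger compartment, which spans columns 190 to 317. Contact should come at a TCP height of about 21.

jog_arm:
  deltas:
    - [[0, 0, -0.003], [0.002, 0.03, 0], 0.6]
    - [[0, 0, -0.003], [0.002, 0.055, 0], 0.6]
    - [[0, 0, -0.003], [0.002, 0.07, 0], 0.6]
    - [[0, 0, -0.003], [0.002, 0.077, 0], 0.6]
    - [[0, 0, -0.003], [0.002, 0.08, 0], 0.6]
    - [[0, 0, -0.003], [0.002, 0.081, 0], 0.6]
    - [[0, 0, -0.003], [0.002, 0.081, 0], 0.6]
    - [[0, 0, -0.003], [0.002, 0.081, 0], 0.6]

```text
time: 20.1
eef_pos: [0.4396, 0.2591, 0.023]
tcp_rot: [0.708, -0.01, 0.011, -0.706]
contact_force: [-0.7, 0.5, -1.2]
opening: 0.745
```

jog_arm:
  deltas:
    - [[0, 0, 0], [0, 0.001, 0], 0.6]
    - [[0, 0, 0], [0, 0.0015, 0], 0.6]
    - [[0, 0, 0], [0, 0.002, 0], 0.6]
    - [[0, 0, 0], [0, 0.002, 0], 0.6]

```text
time: 20.43
eef_pos: [0.4398, 0.2592, 0.0213]
tcp_rot: [0.708, -0.01, 0.012, -0.706]
contact_force: [0.1, 0.3, -1.5]
opening: 0.744
```

jog_arm:
  deltas:
    - [[0, 0, 0], [0, 0.001, 0], 0.6]
    - [[0, 0, 0], [0, 0.0015, 0], 0.6]
    - [[0, 0, 0], [0, 0.0015, 0], 0.6]

```text
time: 20.68
eef_pos: [0.4396, 0.2592, 0.0196]
tcp_rot: [0.708, -0.01, 0.011, -0.706]
contact_force: [0.6, 0.5, -1.4]
opening: 0.744
```

jog_arm:
  deltas:
    - [[0, 0, 0], [0, 0.001, 0], 0.6]
    - [[0, 0, 0], [0, 0.0015, 0], 0.6]
    - [[0, 0, 0], [0, 0.0015, 0], 0.6]

```text
time: 20.93
eef_pos: [0.4398, 0.2592, 0.0193]
tcp_rot: [0.708, -0.01, 0.011, -0.706]
contact_force: [-3.7, -1.3, 6.8]
opening: 0.747
```

Contact at 7 N, 1.6 mm lower than predicted. Releasing.

jog_arm:
  deltas:
    - [[0, 0, 0], [0, 0, 0], 0.85]
    - [[0, 0, 0], [0, 0, 0], 0.95]
    - [[0, 0, 0], [0, 0, 0], 1]
    - [[0, 0, 0], [0, 0, 0], 1]
    - [[0, 0, 0], [0, -0.03, 0], 1]
    - [[0, 0, 0], [0, -0.07, 0], 1]
    - [[0, 0, 0], [0, -0.11, 0], 1]
    - [[0, 0, 0], [0, -0.15, 0], 1]
    - [[0, 0, 0], [0, -0.15, 0], 1]

```text
time: 21.68
eef_pos: [0.4446, 0.2615, 0.1789]
tcp_rot: [-0.706, 0.004, -0.017, 0.708]
contact_force: [1.2, 0.3, 1.2]
opening: 1.001
```

```bash
python3 - <<'E'
from h import *; from plant import ctrl
c,P,s=snap("w13")
go((672.8,-203.3,185),102.2);go((560,40,185),95)
E
```

```text
pos [442.9 260.8 175.1] jaw 88.3 q1,q6 [ 0.34 -1.2 ] open 1.004 F [-0.1  0.3 -0.6] t 21.73
turn [-0.0006 -0.2422  0.0129] shift [ 0.2435 -0.0078 -0.4572]
pos [442.9 260.8 175.1] jaw 88.3 q1,q6 [ 0.34 -1.2 ] open 1.004 F [-0.1  0.3 -0.6] t 21.73
turn [-0.0014 -0.1166  0.0128] shift [ 0.1236 -0.0088 -0.2173]
```

View pics/w13.png

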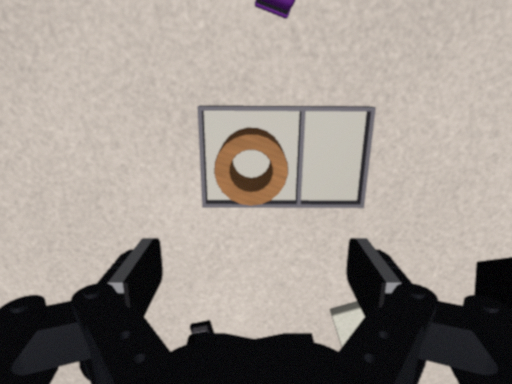

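The roll lies flat in the larger mail compartment, at (251,167). The stamp is next.

jog_arm:
  deltas:
    - [[0, -0.242, 0.013], [0.244, -0.008, -0.457], 1]
    - [[0, -0.242, 0.013], [0.244, -0.008, -0.457], 1]
    - [[0, -0.242, 0.013], [0.244, -0.008, -0.457], 1]
    - [[0, -0.242, 0.013], [0.244, -0.008, -0.457], 1]
    - [[0, -0.242, 0.013], [0.244, -0.008, -0.457], 1]
    - [[0, -0.242, 0.013], [0.244, -0.008, -0.457], 1]
    - [[0, -0.242, 0.013], [0.244, -0.008, -0.457], 1]
    - [[0, -0.242, 0.013], [0.244, -0.008, -0.457], 1]
    - [[0, -0.242, 0.013], [0.244, -0.008, -0.457], 1]
    - [[0, -0.242, 0.013], [0.244, -0.008, -0.457], 1]

```text
time: 22.57
eef_pos: [0.6226, -0.105, 0.1794]
tcp_rot: [-0.702, -0.074, 0.076, 0.704]
contact_force: [0.5, 0.6, 0.4]
opening: 1.001
```

```bash
python3 - <<'E'
from h import *
go((672.8,-203.3,150),102.2)
E
```

```text
pos [ 622.6 -105.   179.4] jaw 102.2 q1,q6 [-0.33 -2.11] open 1.001 F [0.5 0.6 0.4] t 22.57
turn [-0.0025 -0.0006 -0.0028] shift [ 0.0284  0.0291 -0.1067]
```

jog_arm:
  deltas:
    - [[0, 0, 0], [0.028, 0.029, -0.107], 1]
    - [[0, 0, 0], [0.028, 0.029, -0.107], 1]
    - [[0, 0, 0], [0.028, 0.029, -0.107], 1]
    - [[0, 0, 0], [0.028, 0.029, -0.107], 1]
    - [[0, 0, 0], [0.028, 0.029, -0.107], 1]

```text
time: 22.98
eef_pos: [0.6711, -0.2048, 0.146]
tcp_rot: [-0.701, -0.071, 0.077, 0.705]
contact_force: [-0.5, 0.5, 0.9]
opening: 0.999
```

```bash
python3 - <<'E'
from h import *
c,P,s=snap("w14")
m=(np.abs(P[...,0]-.673)<.04)&(np.abs(P[...,1]+.2035)<.035)
Q=(P[m&(P[...,2]>.055)&(P[...,2]<.085)]*1000).astype(np.float32); print(len(Q),cv2.minEnclosingCircle(Q[:,:2]),Q[:,2].max())
P[~m]=np.nan; print(rect(P,(0,0,512,384),.009,.02))
go((672.8,-203.3,40),102.2)
E
```

```text
Traceback (most recent call last):
cv2.error: OpenCV(4.12.0) /io/opencv/modules/imgproc/src/shapedescr.cpp:201: error: (-215:Assertion failed) count >= 0 && (depth == CV_32F || depth == CV_32S) in function 'minEnclosingCircle'
```

View pics/w14.png

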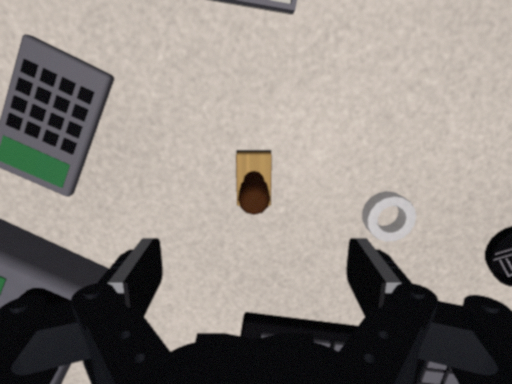

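```bash
python3 - <<'E'
from h import *
c,P,s=snap("w14b")
m=(np.abs(P[...,0]-.673)<.04)&(np.abs(P[...,1]+.2035)<.035)
Q=P[m&(P[...,2]>.06)&(P[...,2]<.085)]*1000; print(len(Q),cv2.minEnclosingCircle(np.ascontiguousarray(Q[:,:2]).astype(np.float32)),Q[:,2].max())
P[~m]=np.nan; print(rect(P,(0,0,512,384),.009,.02))
go((672.8,-203.3,42),102.2)
T=cloud(load("top0.npz")).reshape(-1,3);T=T[T[:,2]>.03];d=np.hypot(T[:,0]-.6728,T[:,1]+.2033);T=T[(d>.04)];d=d[d>.04]
i=d.argsort()[:3];print(d[i],T[i])
E
```

```text
834 ((674.593505859375, -204.04359436035156), 11.930132865905762) 76.02466776646064
[ 674.1 -204.2   49.1   32.    12.4   15.5 1024. ]
pos [ 671.6 -202.8  148.5] jaw 102.2 q1,q6 [-0.44 -2.22] open 1.0 F [ 0.3 -0.2  0.7] t 23.08
turn [-0.0045 -0.0004 -0.0049] shift [ 0.0016  0.1065 -0.0013]
[0.14368685 0.14414955 0.14460529] [[ 0.58351546 -0.09072034  0.04715056]
 [ 0.58060079 -0.09249206  0.05024622]
 [ 0.58506178 -0.08835351  0.05014038]]
```

The stamp's handle is 24 mm across, centred near (674,-204), with the wooden foot below it at (254,170) in the picture. Nothing tall is closer than 140 mm. Descending.

jog_arm:
  deltas:
    - [[-0.004, 0, -0.005], [0.002, 0.03, -0.002], 1]
    - [[-0.004, 0, -0.005], [0.002, 0.06, -0.002], 1]
    - [[-0.004, 0, -0.005], [0.002, 0.09, -0.002], 1]
    - [[-0.004, 0, -0.005], [0.002, 0.1085, -0.002], 1]
    - [[-0.004, 0, -0.005], [0.002, 0.1085, -0.002], 0.6]
    - [[-0.004, 0, -0.005], [0.002, 0.1085, -0.002], 0.3]
    - [[-0.004, 0, -0.005], [0.002, 0.1085, -0.002], 0.1]
    - [[-0.004, 0, -0.005], [0.002, 0.1085, -0.002], 0.1]
    - [[-0.004, 0, -0.005], [0.002, 0.1085, -0.002], 0.1]
    - [[-0.004, 0, -0.005], [0.002, 0.1085, -0.002], 0.1]
  force: 35

```text
time: 23.92
eef_pos: [0.6749, -0.2043, 0.0429]
tcp_rot: [0.704, 0.076, -0.074, -0.703]
contact_force: [-0.8, 1.4, 4.9]
opening: 0.265
```

```bash
python3 - <<'E'
from h import *
go((672.8,-203.3,120),102.2)
E
```

```text
pos [ 674.9 -204.3   42.9] jaw 102.2 q1,q6 [-0.44 -2.22] open 0.265 F [-0.8  1.4  4.9] t 23.92
turn [ 0.0016 -0.0004  0.0035] shift [-0.0015 -0.0771  0.0013]
```

jog_arm:
  deltas:
    - [[0, 0, 0], [0, -0.02, 0], 0.1]
    - [[0, 0, 0], [0, -0.05, 0], 0.1]
    - [[0, 0, 0], [0, -0.09, 0], 0.1]
    - [[0, 0, 0], [0, -0.1, 0], 0.1]
    - [[0, 0, 0], [0, -0.1, 0], 0.1]
    - [[0, 0, 0], [0, -0.1, 0], 0.1]

```text
time: 24.42
eef_pos: [0.6748, -0.2045, 0.1438]
tcp_rot: [0.704, 0.077, -0.073, -0.702]
contact_force: [-0.2, -1.0, -1.1]
opening: 0.268
```

```bash
python3 - <<'E'
from h import *
c,P,s=snap("w15")
go((441.2,343.5,145),88.1)
E
```

```text
pos [ 673.7 -204.   141.5] jaw 102.2 q1,q6 [-0.44 -2.22] open 0.264 F [-0.2 -0.3 -1.5] t 24.47
turn [0.0003 0.2456 0.002 ] shift [-0.1118 -0.004   0.5842]
```

View pics/w15.png

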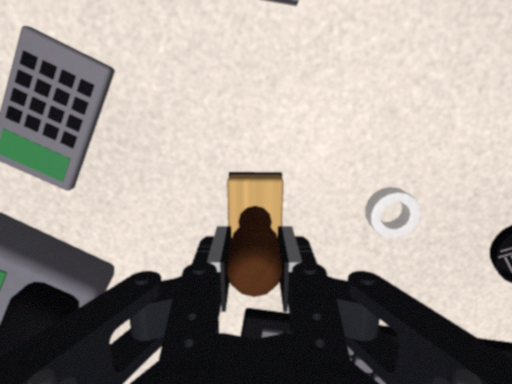

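The stamp is held upright, with its foot square to the jaws at (255,205). Transporting.

jog_arm:
  deltas:
    - [[0, 0.246, 0.002], [-0.112, -0.004, 0.584], 0.1]
    - [[0, 0.246, 0.002], [-0.112, -0.004, 0.584], 0.1]
    - [[0, 0.246, 0.002], [-0.112, -0.004, 0.584], 0.1]
    - [[0, 0.246, 0.002], [-0.112, -0.004, 0.584], 0.1]
    - [[0, 0.246, 0.002], [-0.112, -0.004, 0.584], 0.1]
    - [[0, 0.246, 0.002], [-0.112, -0.004, 0.584], 0.1]
    - [[0, 0.246, 0.002], [-0.112, -0.004, 0.584], 0.1]
    - [[0, 0.246, 0.002], [-0.112, -0.004, 0.584], 0.1]
    - [[0, 0.246, 0.002], [-0.112, -0.004, 0.584], 0.1]
    - [[0, 0.246, 0.002], [-0.112, -0.004, 0.584], 0.1]

```text
time: 25.3
eef_pos: [0.5081, 0.1804, 0.1414]
tcp_rot: [0.707, -0.014, 0.01, -0.707]
contact_force: [0.7, 0.7, -0.2]
opening: 0.264
```

```bash
python3 - <<'E'
from h import *
go((441.2,343.5,145),88.1)
E
```

```text
pos [508.1 180.4 141.4] jaw 88.1 q1,q6 [ 0.15 -1.38] open 0.264 F [ 0.7  0.7 -0.2] t 25.3
turn [ 0.0012 -0.0008 -0.0051] shift [-0.0724 -0.0034  0.1608]
```

jog_arm:
  deltas:
    - [[0, 0, -0.003], [-0.072, -0.003, 0.161], 0.1]
    - [[0, 0, -0.003], [-0.072, -0.003, 0.161], 0.1]
    - [[0, 0, -0.003], [-0.072, -0.003, 0.161], 0.1]
    - [[0, 0, -0.003], [-0.072, -0.003, 0.161], 0.1]
    - [[0, 0, -0.003], [-0.072, -0.003, 0.161], 0.1]
    - [[0, 0, -0.003], [-0.072, -0.003, 0.161], 0.1]
    - [[0, 0, -0.003], [-0.072, -0.003, 0.161], 0.1]

```text
time: 25.88
eef_pos: [0.4404, 0.3433, 0.1424]
tcp_rot: [0.708, -0.013, 0.01, -0.706]
contact_force: [0.3, 0.0, -0.1]
opening: 0.266
```

```bash
python3 - <<'E'
from h import *
c,P,s=snap("w16")
go((441.2,343.5,49),88.1)
E
```

```text
pos [441.1 342.6 142.8] jaw 88.1 q1,q6 [ 0.48 -1.06] open 0.266 F [ 0.  -0.6 -0.4] t 25.93
turn [ 0.0034 -0.0007 -0.0045] shift [0.0005 0.0938 0.0012]
```

View pics/w16.png

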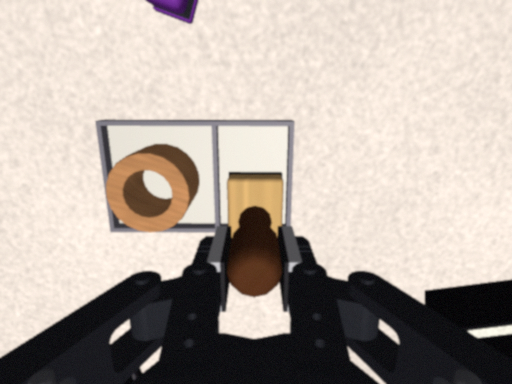

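The stamp is over the smaller compartment, between the divider at column 215 and the wall at column 291. Lowering; contact should come at about z 46 to 47.

jog_arm:
  deltas:
    - [[0.003, 0, -0.004], [0, 0.03, 0.001], 0.1]
    - [[0.003, 0, -0.004], [0, 0.06, 0.001], 0.1]
    - [[0.003, 0, -0.004], [0, 0.08, 0.001], 0.1]
    - [[0.003, 0, -0.004], [0, 0.09, 0.001], 0.1]
    - [[0.003, 0, -0.004], [0, 0.094, 0.001], 0.1]
    - [[0.003, 0, -0.004], [0, 0.094, 0.001], 0.1]
    - [[0.003, 0, -0.004], [0, 0.0945, 0.001], 0.1]

```text
time: 26.52
eef_pos: [0.4421, 0.3429, 0.0492]
tcp_rot: [-0.707, 0.012, -0.013, 0.707]
contact_force: [0.4, 0.3, 0.0]
opening: 0.27
```

jog_arm:
  deltas:
    - [[0, 0, 0], [0, 0.001, 0], 0.1]
    - [[0, 0, 0], [0, 0.002, 0], 0.1]
    - [[0, 0, 0], [0, 0.0025, 0], 0.1]
    - [[0, 0, 0], [0, 0.0025, 0], 0.1]

```text
time: 26.85
eef_pos: [0.4423, 0.343, 0.047]
tcp_rot: [-0.707, 0.012, -0.013, 0.707]
contact_force: [0.4, 0.9, -0.0]
opening: 0.264
```

jog_arm:
  deltas:
    - [[0, 0, 0], [0, 0.001, 0], 0.1]
    - [[0, 0, 0], [0, 0.0015, 0], 0.1]
    - [[0, 0, 0], [0, 0.0015, 0], 0.1]

```text
time: 27.1
eef_pos: [0.4425, 0.3433, 0.0468]
tcp_rot: [-0.707, 0.012, -0.013, 0.707]
contact_force: [-2.3, -0.9, 6.3]
opening: 0.266
```

Contact at 6 N. I'll release with a limited opening because the roll is alongside, then rise.

jog_arm:
  deltas:
    - [[0, 0, 0], [0, 0, 0], 0.35]
    - [[0, 0, 0], [0, 0, 0], 0.45]
    - [[0, 0, 0], [0, 0, 0], 0.5]
    - [[0, 0, 0], [0, 0, 0], 0.5]
    - [[0, 0, 0], [0, -0.02, 0], 0.5]
    - [[0, 0, 0], [0, -0.06, 0], 0.5]
    - [[0, 0, 0], [0, -0.1, 0], 0.5]
    - [[0, 0, 0], [0, -0.14, 0], 0.5]
    - [[0, 0, 0], [0, -0.15, 0], 0.5]

```text
time: 27.85
eef_pos: [0.4454, 0.345, 0.2048]
tcp_rot: [-0.705, 0.008, -0.017, 0.709]
contact_force: [0.2, 0.9, 1.4]
opening: 0.501
```

```bash
python3 - <<'E'
from h import *
c,P,s=snap("w17")
go((330,560,230),88)
E
```

```text
pos [445.5 345.  204.3] jaw 88.0 q1,q6 [ 0.48 -1.06] open 0.502 F [0.3 0.3 1.4] t 27.9
turn [-0.0071  0.0001  0.0131] shift [-0.1225 -0.0258  0.211 ]
```

View pics/w17.png

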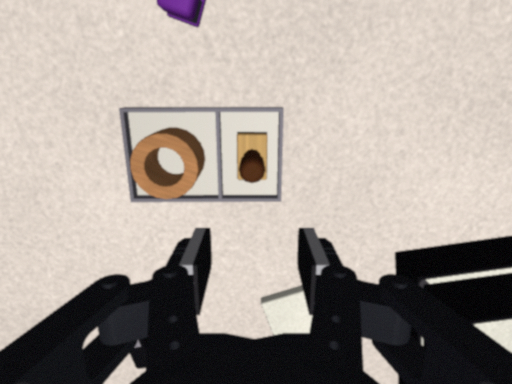

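The stamp stands in the smaller compartment, at (252,157). I'll move aside, up and out to the left, for a final top check.

jog_arm:
  deltas:
    - [[0, 0, 0.013], [-0.122, -0.05, 0.211], 0.5]
    - [[0, 0, 0.013], [-0.122, -0.05, 0.211], 0.5]
    - [[0, 0, 0.013], [-0.122, -0.05, 0.211], 0.5]
    - [[0, 0, 0.013], [-0.122, -0.05, 0.211], 0.5]
    - [[0, 0, 0.013], [-0.122, -0.05, 0.211], 0.5]
    - [[0, 0, 0.013], [-0.122, -0.05, 0.211], 0.5]
    - [[0, 0, 0.013], [-0.122, -0.05, 0.211], 0.5]
    - [[0, 0, 0.013], [-0.122, -0.05, 0.211], 0.5]
    - [[0, 0, 0.013], [-0.122, -0.05, 0.211], 0.5]
    - [[0, 0, 0.013], [-0.122, -0.05, 0.211], 0.5]

```text
time: 28.73
eef_pos: [0.3304, 0.5584, 0.2522]
tcp_rot: [-0.705, 0.013, -0.012, 0.709]
contact_force: [-0.6, 0.1, 0.1]
opening: 0.501
```

```bash
python3 - <<'E'
from h import *; from plant import ctrl
s=ctrl.get_state(); print(s["time"],s["eef_pos"],s["contact_force"])
c=ctrl.read_camera("top");P=cloud(c)
cv2.imwrite("pics/top1.png",cv2.resize(np.clip(c["pixels"]*1.6,0,255).astype(np.uint8),(800,600)))
def tray(P,cx,cy,yaw):
    a=np.radians(yaw);Q=(P*1000-[cx,cy,0]);x=Q[...,0]*np.cos(a)+Q[...,1]*np.sin(a);y=-Q[...,0]*np.sin(a)+Q[...,1]*np.cos(a)
    return np.stack([x,y,Q[...,2]],-1)/1000
D=tray(P,440.8,-289,3.3);M=tray(P,439.5,291.8,-1.9)
def rep(n,L,x0,x1,y0,y1,zlo,zhi):
    q=L[(L[...,0]*1000>x0)&(L[...,0]*1000<x1)&(L[...,1]*1000>y0)&(L[...,1]*1000<y1)].reshape(1,-1,3)
    print(n,rect(q,(0,0,q.shape[1],1),zlo,zhi),"range x",*[np.round(np.nanpercentile(q[0][(q[0][:,2]>zlo)&(q[0][:,2]<zhi)][:,k]*1000,[1,99]),1) for k in (0,1,2)])
rep("stapler",D,-95,-34,-80,80,.042,.07);rep("mouse",D,-34,94,-80,10,.019,.06);rep("mousetop",D,-34,94,-80,10,.037,.06);rep("staples",D,-34,94,11,80,.025,.06)
rep("roll",M,-49,49,-82,16,.044,.08);rep("stampH",M,-60,49,17,85,.065,.1);rep("stampF",M,-49,49,17,81,.0175,.025)
print(rect(P,(170,95,195,135),.028,.06),rect(P,(286,97,314,123),.012,.03),rect(P,(105,270,155,335),.035,.06))
E
```

```text
28.7333 [0.33042812 0.55841078 0.25222294] [-0.61527175  0.06388074  0.11376144]
stapler [-64.5   2.5  99.1  32.1  90.   52.8 764. ] range x [-80.2 -48.7] [-45.8  51. ] [45.  56.7]
mouse [ 3.000e+01 -3.410e+01  1.279e+02  8.810e+01  4.000e-01  3.920e+01
  1.246e+03] range x [-17.1  78.9] [-62.5  -6.2] [19.5 44.6]
mousetop [ 3.36e+01 -3.47e+01  7.96e+01  4.47e+01  3.00e-01  4.09e+01  7.53e+02] range x [-4.7 72.2] [-56.2 -13.8] [37.4 45.2]
staples [3.08e+01 4.53e+01 6.03e+01 3.69e+01 2.00e-01 3.53e+01 5.04e+02] range x [ 1.1 59.8] [27.7 63.4] [27.  38.5]
roll [  1.8 -34.   64.8  63.6 -89.   52.7 537. ] range x [-29.2  33.5] [-65.4  -3.1] [44.7 56.3]
stampH [ -0.   50.3  22.2  21.2  23.7  78.6 118. ] range x [-11.5  11.1] [40.1 61. ] [67.3 83.1]
stampF [1.00e-01 4.92e+01 9.70e+01 6.39e+01 1.00e+00 2.08e+01 2.75e+02] range x [-48.6  48.7] [17.6 80.1] [17.7 24.4]
[671.9 194.5  59.8  26.9  11.1  38.5 321. ] [682.5 -70.3  45.1  42.8  -1.5  18.7 240. ] [260.1 297.6  99.8  33.5 -21.4  48.5 799. ]
```

View pics/top1.png

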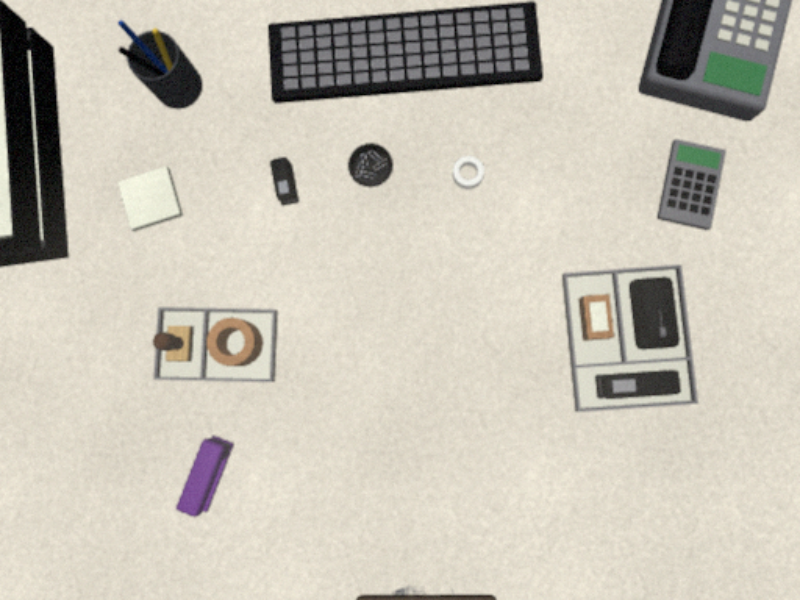

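The final top view shows both kits filled. Every top height reads the object's height plus about 4 mm for the tray floor. The mini stapler, small roll and purple stapler have not moved. Handing in.

```bash
python3 -c "
from plant import ctrl; print(ctrl.sign_off())"
```

```text
the job is handed in; nothing more can be done
None
```

Both kits are made up and handed in at about 29 s, placed in the order asked: stapler, mouse, staples carton, wide roll, stamp. Each item was lowered until it touched its compartment floor (5–9 N), then released.

- **Positions:** the final top-camera check found every item inside its compartment, with tops at about object height plus the 4 mm floor (stapler 53 mm, mouse 41 mm, staples 35 mm, roll 53 mm, stamp about 79 mm).
- **Left alone:** the mini stapler, small roll and purple stapler measured within about 1 mm of where they started.
- **Failed readings:** two boxes in that check (mouse sides and stamp foot) also caught the tray walls, so I relied on the mouse top, the stamp handle and the pictures for those.
- **Disagreement:** the roll touched down 1.6 mm lower than predicted, but its final height reads as flat on the floor.

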